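# Pack the sanding float and the hand plane into the tool chest

### The arm

A 6-joint arm with a two-finger parallel gripper is mounted at the origin on the work surface. World frame = base frame: x ahead of the robot, y to its left, z up, the work surface at z = 0. Lengths are in m, angles in rad, forces in N, time in s.
With the tool pointing down it reaches from about 0.375 to 0.975 m from the base axis. Payload 3.8 kg.
Tool frame: the origin (TCP) lies midway between the tips of the shut fingers; the grasp point (between the pads) lies 19 mm behind it; x points along the fingers, z is the direction in which the jaws open and shut, and the axes are right-handed (so a half turn about x gives the same grasp; the last joint's range is limited). The gripper opens to 85 mm and grips with 20 to 120 N. Pads are 22 mm wide; open, the fingers measure 114 mm over their backs; the gripper's body (76 mm by 85 mm) begins 54 mm behind the grasp point. The pads swing forward as they close: fully open they stand 13 mm farther back than shut.
Start: joints at [1.197, 0.264, 1.604, -0, 1.274, -0.037], TCP at [0.223, 0.637, 0.231] pointing down, gripper open.
Joint ranges: [-2.63, 2.63], [-0.94, 2.18], [0.31, 2.57], [-1.31, 4.45], [0, 2.66], [-2.55, 2.55]. Speed limits (rad/s): [2.57, 2.57, 3.14, 3.14, 3.14, 3.14].

### API

Orientations are given as a rotation vector (axis times angle).
In Python, from workcell import * gives the robot as it stands. The module is installed in compiled form; this text tells all that it offers.
- The arm moves only by the tool carry_out, never from a script. Its arguments are lists of equal length, an entry for each row: "offset": the shift along the tool's x, y, z in cm, a list of three; "delta_rot": the turn, a rotation vector about the tool's x, y, z in degrees, a list of three. A call has exactly 5 rows; each row shifts and turns the commanded pose from where the row before left it, along the tool's axes as they then stand; what a row does not reach is not made up. A row lasts 1/12 s, in which the tool goes at most 41.7 mm and 7.16 degrees, less where a joint would pass 70% of its speed; a pose out of reach is approached as far as the arm can. A call is refused whole if a number of a shift passes 4.17 or a number of a turn 7.16, either way. A call with a gripper value outside its range is refused whole. "fingers" is the opening, from -1 (shut) to 1 (fully open), set as the call begins (left out, the last holds). The fingers move at their own pace and stop on an object; "newtons" is the grip in N (left out, the last holds). Time passes only in rows, so rows that do not move let the fingers close, or fill a call up. It gives the time, the measured TCP pose, the force and the opening at its end, in the units of the state.
- read_state(): the state, without advancing time (a new reading comes with each control period).
- read_camera(name): name is "scene" or "top" or "wrist"; returns (picture, depth): 384x512x3 uint8, red, green, blue; 384x512 float32, m along the optical axis (not along the pixel's ray), 0 where there is no reading.
- get_calibration(name): a dict with "fx", "fy", "cx", "cy" (pixels), "R" (3x3) and "t" (3): a world point X has camera coordinates R X + t; the wrist camera has in their place "mount" (4x4, takes a point from camera to tool coordinates, whose origin is the TCP and whose axes are the tool frame's). Camera axes: x right, y down, z forward; pixel columns grow to the right and rows downward; lengths in m; the calibration is good to about 2 mm. The wrist camera is an equidistant fisheye: a pixel r from the principal point sees the ray r / f radians off the axis. A picture is of the moment at which its call begins: read the wrist's pose just before it. get_calibration takes no time and is no camera call.
- finish_job(): hands the job in, once; it reports no verdict.
The state is a dict: "time": time; "q": joint angles; "joint_vel": joint speeds; "joint_torque": joint torques, N m; "tool_pos": TCP position; "tcp_rot": TCP orientation; "wrist_force": force on the tool from outside, world axes, zero at the start; "torque": the same for the moment, N m; "width": opening from 0.0 (shut) to 1.0 (fully open).
Only numpy, scipy, OpenCV 4.12 (cv2) and the standard library are available. Lean on these libraries where they do the work, as an engineer would, in place of code of your own. Each camera call takes 0.05 s, during which the arm holds its last target. There are 200 camera calls.

### The job

Open the wooden tool chest until its lid rests back on its stop, without flinging it. Then lift the sanding float off the hanger's two upturned prongs and set it flat on the floor of the chest's wide bay, and lay the wooden hand plane sole down in the narrow bay (place them, do not drop them). Leave the lid open and the other things on the bench where they are.

Things in the scene. Friction and masses are not known exactly. Their poses are not given: they have to be found in the camera images.
- lid_handle (a point): centre of the lid's handle: a round dark-wood bar, 18 mm thick, 114 mm clear between its end blocks, along the lid's front edge, 14 mm in from it and 170 mm from the hinge line, its centre 45 mm above the lid's top face (lid 184 x 352 x 12 mm, 0.42 kg). Lid closed: x points from the bar towards the hinge, y along the bar, z up; turns with the lid
- lid_hinge (a point): middle of the lid's hinge line, on top of the chest's far wall, 100 mm above the bench; y axis along the hinge. The handle's centre lies 170 mm to -x and 57 mm to +z of it in the lid's frame (179 mm away)
- lid (a joint): opening angle of the lid, rad: 0 closed (starts there), grows as the front edge lifts, 1.70 on its stop (leaning about 7 degrees back beyond upright, where its weight holds it); let go below about 1.4 it falls shut
- chest: fixed wooden chest, outside 180 (x) x 348 (y) x 100 mm high, walls 10, floor 12 mm; origin under its centre on the bench, x from front to hinge side. A divider along x, 8 mm thick and only 40 mm high above the floor, parts a wide bay (190 mm, on the +y side) from a narrow bay (130 mm, -y side); each 160 mm long in x, 88 mm deep
- wide_bay (a point): centre of the floor of the wide bay (160 x 190 mm), axes as the chest
- narrow_bay (a point): centre of the floor of the narrow bay (160 x 130 mm), axes as the chest
- hanger: fixed light-wood stand; origin on the bench under the front faces of its posts, x away from the prongs. Foot 125 x 170 x 18 mm; two posts 24 mm square at y = +-60 mm, x = 0 to 24 mm, 205 mm high. Two steel prongs 10 mm thick at y = +-49 mm reach to x = -88 mm, tops 190 mm above the bench, tips bent up 12 mm (highest point 202 mm)
- sanding_float: sanding float: plywood board 90 (x) x 150 (y) x 12 mm with a bar handle above it, 0.26 kg; origin at the centre of the board's underside, z up. Bar along y, 22 mm square, 148 mm long, centre 73 mm above the underside, 50 mm clear below it but for 10 mm end blocks. Hangs by the bar across both prongs, its board below them, underside 128 mm above the bench
- float_grip (a point): middle of the float's bar handle, 73 mm above the float's underside, y along the bar; grasp from above with the fingers closing along x (22 mm); the 88 mm between the prongs is free. As the board hangs below the prongs, raise it 15 to 35 mm, then draw it 100 mm to the hanger's -x before lifting on
- plane: wooden hand plane lying sole down on the bench: body 140 (x) x 46 (y) x 40 mm, with a round knob near its +x end, a steel iron in the middle and a stub grip near its -x end, up to 70 mm high; 0.45 kg; origin at the centre of its sole, x along its length, z up; grasp across its 46 mm sides
- mallet: bystander: wooden mallet lying down, 48 mm high, handle to -x, head 55 x 110 mm at x = +75 mm, whole length 200 mm
- offcut: bystander: plain wooden block 60 x 160 x 42 mm, origin under its centre
- glue: bystander: white bottle, 60 mm diameter, 170 mm high, origin under its centre
- chisel: bystander: chisel lying along its x axis, about 220 mm long, 26 mm high
- try_square: bystander: try square lying flat, stock 110 x 30 x 18 mm along x, steel blade 35 mm wide reaching 160 mm to +y from x = +35 mm
- wax_tin: bystander: low metal tin, 80 mm diameter, 55 mm high, origin under its centre
- cork_block: bystander: cork block 110 x 62 x 38 mm, origin under its centre
Things that resemble listed ones, but are neither listed nor needed, are in the scene too. What is shaped like the plane but pink is not meant. Of the things shaped like the sanding_float, the plywood one is meant.

How it is judged:
On the way, in this order (a step that is already met when the one before it is completed fails the run):
1. the lid is open, back on its stop (value of joint lid above 1.62 rad), for 0.2 s.
2. the sanding float is taken off the hanger in the fingers (height (world z) of sanding_float above 0.08 m and (x of sanding_float in the frame of hanger below -0.12 m or z of sanding_float in the frame of hanger above 0.2 m) and contact force between the fingers and sanding_float above 0.5 N and contact force between sanding_float and hanger below 0.1 N), for 0.1 s.
3. the sanding float lies flat in the wide bay (x of sanding_float in the frame of wide_bay between -0.05 and 0.05 m and y of sanding_float in the frame of wide_bay between -0.06 and 0.06 m and z of sanding_float in the frame of wide_bay between -0.006 and 0.01 m and angle between sanding_float's own z axis and vertical below 0.1 rad), for 0.2 s.
At the end, for the whole second after the job is handed in: lid open on its stop (above 1.62 rad), still; float flat in the wide bay, plane sole down in the narrow bay: underside within 10 mm of the floor, tilt below 0.1 rad, origin within 50 mm (x) and 60 mm (y) of the bay centre; both released, at rest (all of step 3 and value of joint lid above 1.62 rad and velocity of joint lid between -0.1 and 0.1 rad/s and x of plane in the frame of narrow_bay between -0.05 and 0.05 m and y of plane in the frame of narrow_bay between -0.06 and 0.06 m and z of plane in the frame of narrow_bay between -0.006 and 0.01 m and angle between plane's own z axis and vertical below 0.1 rad and linear speed of each of sanding_float, plane below 0.03 m/s and angular speed of each of sanding_float, plane below 0.2 rad/s); the robot touches nothing.
It fails at once if the lid is flung (turns faster than 4 rad/s) (velocity of joint lid above 4 rad/s or velocity of joint lid below -4 rad/s).
It fails at once if the sanding float or the plane is dropped (faster than 0.9 m/s out of the fingers) ((linear speed of sanding_float above 0.9 m/s and contact force between the fingers and sanding_float below 0.05 N) or (linear speed of plane above 0.9 m/s and contact force between the fingers and plane below 0.05 N)).
It fails at once if another thing on the bench is pushed away (more than 30 mm) (distance of any of mallet, offcut, glue, chisel, try_square, wax_tin, cork_block from where it was at the start of the episode above 0.03 m).
It also fails if it takes over 72 s, if anything falls off the work surface, if the arm or the gripper's body presses on something with over 40 N, if the wrist force passes 120 N, or if a joint passes its speed limit or range.

## Working session

There is one attempt and no reset: what is moved stays moved. The work goes in short steps, Python scripts to look and compute and a tool call to move; the robot and the scene stay as the last step left them, time stands still between calls to the robot, and variables do not carry over. Pictures are saved under pics/ and viewed, about 8 in all and at most 12, crops included, and the job is handed in when it is done.

Besides the shell and the picture viewer there is one more tool, called after "Call:" by a JSON object that holds its "method" and its "body", one argument or row to a line. carry_out: Moves the arm, as the interface text tells. Its arguments: {"type":"object","properties":{"offset":{"type":"array"},"delta_rot":{"type":"array"},"fingers":{"type":"number"},"newtons":{"type":"number"}},"required":["offset","delta_rot"]}

```bash
mkdir -p pics
cat > h.py <<'E'
from workcell import *
import numpy as np, cv2
from scipy.spatial.transform import Rotation as Ro
def cloud(d,c):
    v,u=np.mgrid[:d.shape[0],:d.shape[1]]
    P=np.stack([(u-c['cx'])/c['fx']*d,(v-c['cy'])/c['fy']*d,d],-1)
    R=np.array(c['R']);t=np.array(c['t'])
    W=(P-t)@R
    W[d==0]=np.nan
    return W
E
python3 - <<'E'
from h import *
np.set_printoptions(precision=4,suppress=True)
print(read_state())
for n in ['scene','top']:
    im,d=read_camera(n);c=get_calibration(n);np.savez(n+'.npz',im=im,d=d,W=cloud(d,c))
    cv2.imwrite(f'pics/{n}0.png',cv2.resize(im[:,:,::-1],(800,600),interpolation=cv2.INTER_CUBIC))
    print(n,c,'cam pos',-np.array(c['R']).T@np.array(c['t']))
E
```

```text
{'time': 0.0, 'q': array([ 1.1971,  0.2647,  1.6054,  0.    ,  1.2737, -0.0369]), 'joint_vel': array([ 0.0002,  0.0002,  0.0006, -0.0003, -0.0009, -0.0002]), 'joint_torque': array([ -0.0014, -51.5105, -36.7322,  -0.0001,   0.0126,   0.    ]), 'tool_pos': array([0.2228, 0.6364, 0.23  ]), 'tcp_rot': array([-0.9589,  1.3519,  0.9568]), 'wrist_force': array([-1.035 , -0.4335,  0.6315]), 'torque': array([-0.0672, -0.0133, -0.0446]), 'width': 0.9987263152004126}
scene {'fx': 396.835374386443, 'fy': 396.835374386443, 'cx': 254.56707105315542, 'cy': 191.92183471461513, 'R': array([[ 0.851 ,  0.5249, -0.0165],
       [ 0.3834, -0.6424, -0.6635],
       [-0.3589,  0.5583, -0.748 ]]), 't': array([-0.403 , -0.0966,  1.9294])} cam pos [ 1.0724 -0.9278  1.3724]
top {'fx': 364.3694818948935, 'fy': 364.3694818948935, 'cx': 255.4774752829321, 'cy': 186.62374526694882, 'R': array([[ 0.0171, -0.9997,  0.0176],
       [-0.9971, -0.0184, -0.0733],
       [ 0.0736, -0.0163, -0.9972]]), 't': array([-0.0151,  0.4923,  1.5883])} cam pos [0.3742 0.0198 1.6201]
```

View pics/scene0.png

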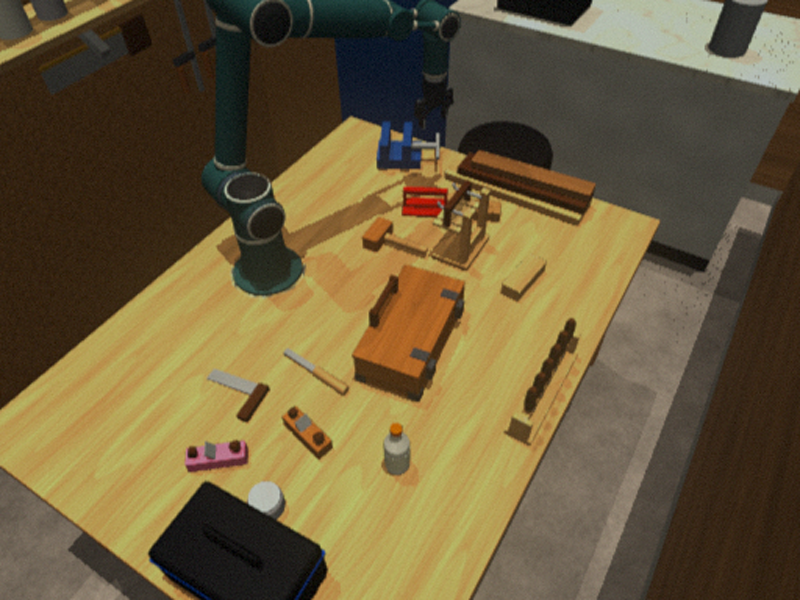

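View pics/top0.png

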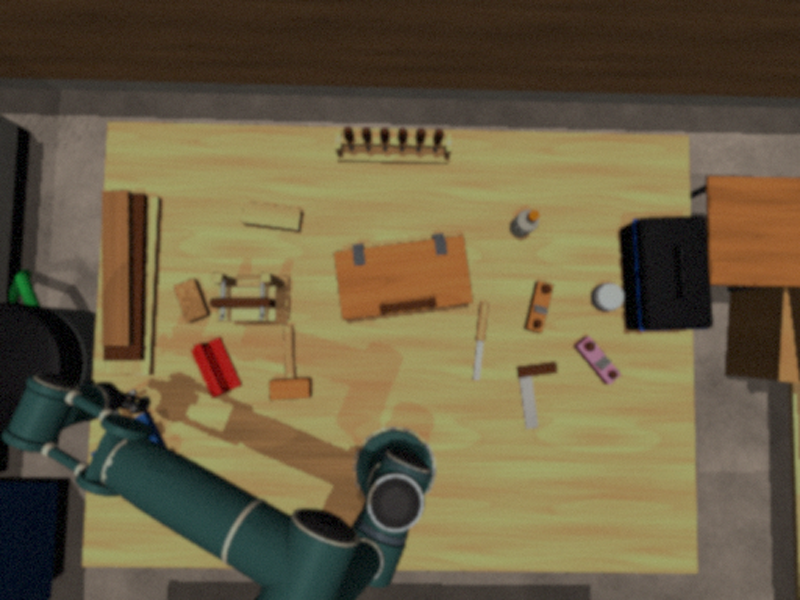

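The scene view shows the closed chest at (410,330), the hanger with a float at (465,220), a red float decoy on the bench at (425,200), the orange plane at (307,430) and the pink decoy at (215,455). In the top view the chest is at (403,277), the float bar at (243,302) and the plane at (540,305). Next I'll measure these.

Run:
```python
from h import *
np.set_printoptions(precision=4,suppress=True)
T=np.load('top.npz');S=np.load('scene.npz')
k=512/800
def box(D,x0,y0,x1,y1):
    sl=np.s_[int(y0*k):int(y1*k),int(x0*k):int(x1*k)]
    return D['W'][sl].reshape(-1,3),D['im'][sl].reshape(-1,3)
def rect(P,n):
    if len(P)<5: print(n,'few',len(P));return
    (c,s,a)=cv2.minAreaRect(P[:,:2].astype(np.float32)*1000)
    print(n,'N',len(P),'c',np.round(c,1),'size',np.round(s,1),'ang',round(a,1),'zmed',np.median(P[:,2]).round(4),'mean',P.mean(0))
for n,D,bx in [('top',T,(320,220,490,335)),('scene',S,(340,250,480,410))]:
    P,C=box(D,*bx); z=P[:,2]
    print(n,np.histogram(z[~np.isnan(z)],bins=np.arange(-.02,.2,.02))[0])
    rect(P[(z>.1)&(z<.125)],n+' lid'); rect(P[z>.14],n+' handle')
for n,D,bx in [('top',T,(205,260,300,330)),('scene',S,(425,170,510,275))]:
    P,C=box(D,*bx); z=P[:,2]
    print(n,np.histogram(z[~np.isnan(z)],bins=np.arange(-.02,.26,.02))[0])
    rect(P[(z>.175)],n+' high')
    dark=(C.max(1)<110)&(z>.17); rect(P[dark],n+' darkhigh')
    rect(P[(z>.125)&(z<.15)],n+' board')
for n,D,bx in [('top',T,(515,270,560,340)),('scene',S,(275,395,340,465))]:
    P,C=box(D,*bx); z=P[:,2]
    rect(P[(z>.015)],n+' plane'); rect(P[(z>.03)&(z<.047)],n+' plane top');rect(P[z>.055],n+' knobs')
    print(np.histogram(z[~np.isnan(z)],bins=np.arange(-.02,.1,.01))[0])
a=cv2.resize(S['im'][100:180,220:340,::-1],None,fx=4.4,fy=4.4,interpolation=cv2.INTER_CUBIC)
b=cv2.resize(T['im'][160:220,120:200,::-1],None,fx=6,fy=6,interpolation=cv2.INTER_CUBIC)
a=cv2.convertScaleAbs(a,alpha=1.5); b=cv2.convertScaleAbs(b,alpha=1.5)
o=np.zeros((600,800,3),np.uint8);a=cv2.resize(a,(420,280));b=cv2.resize(b,(380,285))
cc=cv2.convertScaleAbs(cv2.resize(S['im'][240:320,100:220,::-1],(420,280),interpolation=cv2.INTER_CUBIC),alpha=1.5)
o[:280,:420]=a;o[:285,420:]=b;o[300:580,:420]=cc
cv2.imwrite('pics/crop1.png',o)
```

```text
top [1968 2228   88    1    1   45 3471   55   16  153]
top lid N 3525 c [526.6 -13.5] size [183.9 351.9] ang 8.5 zmed 0.1125 mean [ 0.5293 -0.0124  0.1124]
top handle N 169 c [450.  -24.8] size [ 20.7 143.5] ang 8.1 zmed 0.166 mean [ 0.4493 -0.0253  0.1657]
scene [2483 2661  263  204  220  248 2863   40   47  118]
scene lid N 2884 c [524.7 -14.9] size [185.2 358.3] ang 8.6 zmed 0.1119 mean [ 0.5318 -0.0303  0.1118]
scene handle N 165 c [448.8 -27.3] size [ 22.6 152.4] ang 8.4 zmed 0.1634 mean [ 0.4508 -0.0338  0.1613]
top [651 846 114   6  76  14  17 287 301  29 104 291   1   0]
top high N 406 c [461.8 391.4] size [116.6 149.7] ang 2.0 zmed 0.208 mean [0.4613 0.3895 0.2045]
top darkhigh N 243 c [463.9 391.2] size [103.9 149.5] ang 0.9 zmed 0.2111 mean [0.452  0.3867 0.2077]
top board N 565 c [458.8 390.4] size [113.3 146.9] ang 1.7 zmed 0.14 mean [0.4481 0.3886 0.1399]
scene [ 757 1229  409  191  203   90   61  175  180   61  125  178    0    0]
scene high N 318 c [458.8 386.2] size [123.5 155. ] ang 0.6 zmed 0.2011 mean [0.4664 0.3807 0.199 ]
scene darkhigh N 221 c [464.8 386.5] si
[... 199 characters left out ...]
size [ 47.9 140.1] ang 75.7 zmed 0.0411 mean [ 0.4574 -0.3943  0.0436]
top plane top N 250 c [ 458.4 -398.5] size [ 46.8 139.3] ang 76.3 zmed 0.0397 mean [ 0.4576 -0.3956  0.0398]
top knobs N 75 c [ 458.7 -397.8] size [ 36.5 119.2] ang 80.9 zmed 0.0637 mean [ 0.4595 -0.3988  0.0643]
[  1 432 480  19  27 131 127  19  50  14   0]
scene plane N 469 c [ 458.2 -401.7] size [ 46.8 144.2] ang 76.4 zmed 0.0411 mean [ 0.4641 -0.4068  0.0436]
scene plane top N 285 c [ 457.4 -401.1] size [ 46.  142.2] ang 76.2 zmed 0.0399 mean [ 0.465  -0.4066  0.0398]
scene knobs N 104 c [ 458.9 -399.2] size [ 36.6 118.7] ang 83.6 zmed 0.0636 mean [ 0.459  -0.402   0.0633]
[  1 655 700  31  39 144 149  41  71   8   0]
```

View pics/crop1.png

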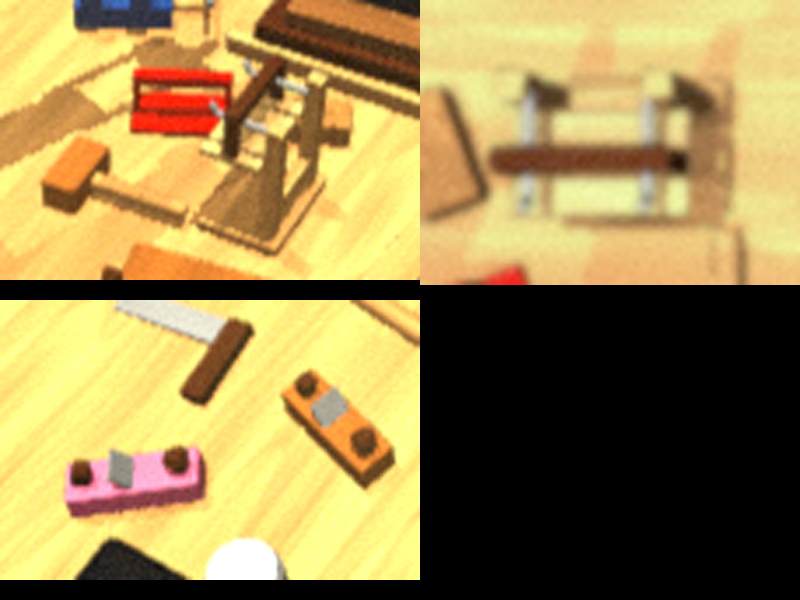

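The hanging float has the light plywood board and the one at (180,100) is red, so the hanging one is meant. The plane meant is the orange one at (338,425), not the pink one at (137,480). The measured sizes match the description: lid 184x352, plane 140x47, board top at 140 mm.

```bash
cat >> h.py <<'E'
np.set_printoptions(precision=4,suppress=True)
def Rd(psi,tilt=0):
    """tool down, tool z at yaw psi (deg)"""
    p=np.radians(psi);z=np.array([np.cos(p),np.sin(p),0]);x=np.array([0,0,-1.]);R=np.stack([x,np.cross(z,x),z],1)
    return R
def pose():
    s=read_state();return np.array(s['tool_pos']),Ro.from_rotvec(s['tcp_rot']).as_matrix()
def plan(wps,start=None,step=4.0,turn=7.0):
    """wps: list of (p,psi,rows or None); prints rows; chains"""
    p,R=start or pose(); rows=[]
    for q,psi,n in wps:
        q=np.array(q);R2=Rd(psi); w=Ro.from_matrix(R.T@R2).as_rotvec()
        m=max(np.abs(np.degrees(w)).max()/turn,np.linalg.norm(q-p)*100/step)
        n=n or int(np.ceil(m)); p0=p;Rk=R
        for i in range(n):
            o=np.round(Rk.T@(p0+(q-p0)*(i+1)/n-p)*100,2); 
            dw=np.round(np.degrees(w/n),1)
            rows.append((o,dw)); p=p+Rk@o/100; Rk=Rk@Ro.from_rotvec(np.radians(dw)).as_matrix()
        R=Rk
    while len(rows)%5: rows.append((np.zeros(3),np.zeros(3)))
    for i in range(0,len(rows),5):
        print('offset',[[float(x) for x in r[0]] for r in rows[i:i+5]],'rot',[[float(x) for x in r[1]] for r in rows[i:i+5]])
    print('end',p)
    return p,R
CY=8.5; c=np.cos(np.radians(CY));s_=np.sin(np.radians(CY))
HX=np.array([c,s_,0]);HY=np.array([-s_,c,0])
LIDC=np.array([.526,-.014,0]);HINGE=LIDC+.092*HX+[0,0,.1];CH=LIDC+.002*HX
WIDE=CH+.069*HY+[0,0,.012];NARR=CH-.099*HY+[0,0,.012]
def handle(th):
    a=np.arctan2(.057,-.170)-th
    return HINGE+.1793*(np.cos(a)*HX+np.array([0,0,np.sin(a)]))
E
python3 - <<'E'
from h import *
T=np.load('top.npz');S=np.load('scene.npz');k=512/800
for n,D,bx in [('top',T,(205,260,300,330)),('scene',S,(425,170,510,275))]:
    x0,y0,x1,y1=[int(v*k) for v in bx]
    P=D['W'][y0:y1,x0:x1].reshape(-1,3);C=D['im'][y0:y1,x0:x1].reshape(-1,3).astype(int);z=P[:,2]
    m=(z>.195)&(z<.225)&(P[:,0]<.475)&(C.max(1)<140)&(C[:,0]-C[:,2]>15)
    for _ in range(2):
        Q=P[m];med=np.median(Q[:,0]);m&=abs(P[:,0]-med)<.025
    Q=P[m];print(n,'bar',cv2.minAreaRect(Q[:,:2].astype(np.float32)*1000),np.median(Q[:,2]))
    Q=P[(z>.195)&(P[:,0]>.48)];print(' posts',len(Q),cv2.minAreaRect(Q[:,:2].astype(np.float32)*1000) if len(Q) else '')
p,R=pose();print(p,R,'psi',np.degrees(np.arctan2(R[1,2],R[0,2])))
print('handle',handle(0),handle(1.7),'wide',WIDE,'narrow',NARR)
E
```

```text
top bar ((447.57757568359375, 391.4796142578125), (21.487773895263672, 148.4641876220703), 2.2679054737091064) 0.2119942902852783
 posts 81 ((501.3912353515625, 391.10577392578125), (35.759864807128906, 143.4420623779297), 2.7552330493927)
scene bar ((445.7856140136719, 386.8672180175781), (24.168498992919922, 150.35678100585938), 1.4085757732391357) 0.209565367524358
 posts 61 ((507.5480651855469, 389.3489685058594), (27.09056282043457, 149.95968627929688), 1.3560456037521362)
[0.2228 0.6364 0.23  ] [[-0.0008 -0.9438  0.3305]
 [-0.002   0.3305  0.9438]
 [-1.      0.0001 -0.0021]] psi 70.70288046302097
handle [ 0.4489 -0.0255  0.157 ] [0.6946 0.0112 0.2612] wide [0.5178 0.0545 0.012 ] narrow [ 0.5426 -0.1116  0.012 ]
```

Run:
```python
from h import *
e=plan([([.40,.2,.30],30,12),([.449,-.0255,.215],8.5,8)])
plan([([.449,-.0255,.138],8.5,5)],e)
```

```text
offset [[-0.58, -2.6, -2.95], [-0.57, -2.76, -2.78], [-0.58, -2.93, -2.62], [-0.58, -3.07, -2.44], [-0.58, -3.22, -2.25]] rot [[3.4, -0.0, 0.0], [3.4, -0.0, 0.0], [3.4, -0.0, 0.0], [3.4, -0.0, 0.0], [3.4, -0.0, 0.0]]
offset [[-0.57, -3.34, -2.06], [-0.58, -3.46, -1.86], [-0.58, -3.56, -1.65], [-0.57, -3.66, -1.43], [-0.58, -3.73, -1.21]] rot [[3.4, -0.0, 0.0], [3.4, -0.0, 0.0], [3.4, -0.0, 0.0], [3.4, -0.0, 0.0], [3.4, -0.0, 0.0]]
offset [[-0.58, -3.8, -0.99], [-0.58, -3.85, -0.77], [1.07, -2.75, -0.87], [1.07, -2.78, -0.74], [1.06, -2.82, -0.61]] rot [[3.4, -0.0, 0.0], [3.4, -0.0, 0.0], [2.7, -0.0, 0.0], [2.7, -0.0, 0.0], [2.7, -0.0, 0.0]]
offset [[1.07, -2.85, -0.48], [1.07, -2.86, -0.34], [1.07, -2.87, -0.21], [1.07, -2.89, -0.07], [1.07, -2.88, 0.06]] rot [[2.7, -0.0, 0.0], [2.7, -0.0, 0.0], [2.7, -0.0, 0.0], [2.7, -0.0, 0.0], [2.7, -0.0, 0.0]]
end [ 0.449  -0.0255  0.215 ]
offset [[1.54, 0.0, 0.0], [1.54, 0.01, 0.01], [1.54, -0.0, -0.0], [1.54, 0.0, 0.0], [1.54, 0.01, 0.0]] rot [[-0.0, -0.0, 0.0], [-0.0, -0.0, 0.0], [-0.0, -0.0, 0.0], [-0.0, -0.0, 0.0], [-0.0, -0.0, 0.0]]
end [ 0.449  -0.0255  0.138 ]
```

Call:
{"method": "carry_out", "body": {
  "offset": [
    [-0.6,-2.6,-2.95],
    [-0.6,-2.75,-2.8],
    [-0.6,-2.95,-2.6],
    [-0.6,-3.05,-2.45],
    [-0.6,-3.2,-2.25]
  ],
  "delta_rot": [
    [3.4,0,0],
    [3.4,0,0],
    [3.4,0,0],
    [3.4,0,0],
    [3.4,0,0]
  ],
  "fingers": 1,
  "newtons": 25
}}

```text
time: 0.52
tool_pos: [0.2966, 0.4533, 0.2608]
tcp_rot: [-0.73, 1.446, 0.729]
wrist_force: [1.0, -0.6, 0.5]
width: 0.999
```

Call:
{"method": "carry_out", "body": {
  "offset": [
    [-0.6,-3.35,-2.05],
    [-0.6,-3.45,-1.85],
    [-0.6,-3.55,-1.65],
    [-0.6,-3.65,-1.45],
    [-0.6,-3.75,-1.2]
  ],
  "delta_rot": [
    [3.4,0,0],
    [3.4,0,0],
    [3.4,0,0],
    [3.4,0,0],
    [3.4,0,0]
  ]
}}

```text
time: 0.93
tool_pos: [0.3703, 0.2715, 0.2912]
tcp_rot: [-0.5, 1.513, 0.5]
wrist_force: [0.4, 0.0, -0.2]
width: 0.999
```

Call:
{"method": "carry_out", "body": {
  "offset": [
    [-0.5,-3.8,-1.0],
    [-0.5,-3.85,-0.75],
    [1,-2.75,-0.85],
    [1,-2.8,-0.75],
    [1,-2.8,-0.6]
  ],
  "delta_rot": [
    [3.4,0,0],
    [3.4,0,0],
    [2.7,0,0],
    [2.7,0,0],
    [2.7,0,0]
  ]
}}

```text
time: 1.35
tool_pos: [0.4187, 0.1147, 0.271]
tcp_rot: [-0.296, 1.55, 0.296]
wrist_force: [-0.0, 0.2, -0.3]
width: 1.003
```

Call:
{"method": "carry_out", "body": {
  "offset": [
    [1,-2.85,-0.5],
    [1,-2.85,-0.35],
    [1,-2.85,-0.2],
    [1,-2.9,-0.05],
    [1,-2.9,0.05]
  ],
  "delta_rot": [
    [2.7,0,0],
    [2.7,0,0],
    [2.7,0,0],
    [2.7,0,0],
    [2.7,0,0]
  ]
}}

```text
time: 1.77
tool_pos: [0.4488, -0.026, 0.2205]
tcp_rot: [-0.112, 1.568, 0.112]
wrist_force: [1.3, 0.7, -0.3]
width: 0.999
```

Run:
```python
from h import *
p,R=pose();print(p,'psi',np.degrees(np.arctan2(R[1,2],R[0,2])),read_state()['wrist_force'])
im,d=read_camera('wrist');c=get_calibration('wrist');print(c);cv2.imwrite('pics/w1.png',im[:,:,::-1])
plan([([.449,-.0255,.138],8.5,5)])
```

```text
[ 0.4488 -0.026   0.2205] psi 8.159150052225375 [ 1.2951  0.7381 -0.2818]
{'fx': 297.3186396354542, 'fy': 297.3186396354542, 'cx': 252.30851985927472, 'cy': 191.23345702766636, 'mount': array([[-0.    , -0.2706,  0.9627, -0.1429],
       [-0.    , -0.9627, -0.2706,  0.07  ],
       [ 1.    , -0.    , -0.    , -0.0011],
       [ 0.    ,  0.    ,  0.    ,  1.    ]])}
offset [[1.61, 0.1, 0.03], [1.6, 0.09, 0.02], [1.61, 0.1, 0.03], [1.61, 0.1, 0.02], [1.61, 0.09, 0.03]] rot [[-0.1, -0.0, 0.0], [-0.1, -0.0, 0.0], [-0.1, -0.0, 0.0], [-0.1, -0.0, 0.0], [-0.1, -0.0, 0.0]]
end [ 0.449  -0.0255  0.138 ]
```

View pics/w1.png

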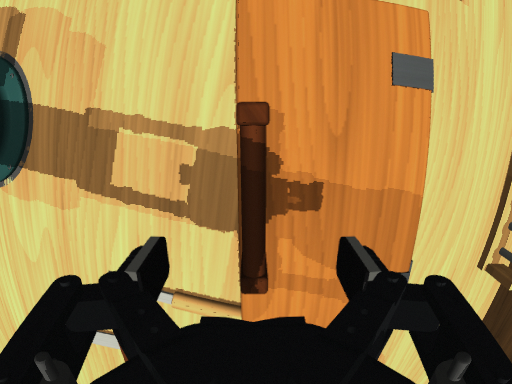

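The wrist view has the handle bar vertical at column 254, centred between the fingers at columns 150 and 355. I'll go down and grip it.

Call:
{"method": "carry_out", "body": {
  "offset": [
    [1.6,0.1,0],
    [1.6,0.1,0],
    [1.6,0,0],
    [1.6,0,0],
    [1.8,0,0]
  ],
  "delta_rot": [
    [0,0,0],
    [0,0,0],
    [0,0,0],
    [0,0,0],
    [0,0,0]
  ]
}}

```text
time: 2.23
tool_pos: [0.4487, -0.0226, 0.1386]
tcp_rot: [-0.114, 1.568, 0.114]
wrist_force: [0.0, 0.3, 0.1]
width: 1.001
```

Call:
{"method": "carry_out", "body": {
  "offset": [
    [0,0,0],
    [0,0,0],
    [0,0,0],
    [0,0,0],
    [0,0,0]
  ],
  "delta_rot": [
    [0,0,0],
    [0,0,0],
    [0,0,0],
    [0,0,0],
    [0,0,0]
  ],
  "fingers": -1
}}

```text
time: 2.65
tool_pos: [0.4499, -0.0227, 0.1407]
tcp_rot: [-0.114, 1.565, 0.113]
wrist_force: [-0.1, -0.4, -0.1]
width: 0.3
```

Call:
{"method": "carry_out", "body": {
  "offset": [
    [0,0,0],
    [0,0,0],
    [0,0,0],
    [0,0,0],
    [0,0,0]
  ],
  "delta_rot": [
    [0,0,0],
    [0,0,0],
    [0,0,0],
    [0,0,0],
    [0,0,0]
  ]
}}

```text
time: 3.07
tool_pos: [0.4489, -0.0228, 0.1406]
tcp_rot: [-0.114, 1.567, 0.114]
wrist_force: [-2.8, -0.0, 6.6]
width: 0.197
```

Run:
```python
from h import *
p,R=pose()
print(read_state())
print(p-handle(0))
psi=np.degrees(np.arctan2(R[1,2],R[0,2]))
off=p-handle(0)
n=20;th=1.69
w=[(handle(th*(i+1)/n)+off,psi,1) for i in range(n)]
plan(w)
```

```text
{'time': 3.0667, 'q': array([-0.1058, -0.0922,  2.1643, -0.0004,  1.0691, -0.2508]), 'joint_vel': array([ 0.0019, -0.0006, -0.0006,  0.0017, -0.0008, -0.0024]), 'joint_torque': array([  0.173 , -26.2849, -32.9254,   0.2364,  -1.1845,   0.0514]), 'tool_pos': array([ 0.4489, -0.0228,  0.1406]), 'tcp_rot': array([-0.1143,  1.5675,  0.1136]), 'wrist_force': array([-2.8479, -0.0468,  6.6204]), 'torque': array([-0.0447,  0.5614,  0.0323]), 'width': 0.19718770378983128}
[ 0.0001  0.0027 -0.0164]
offset [[-1.41, 0.0, 0.54], [-1.37, 0.0, 0.66], [-1.3, 0.0, 0.77], [-1.23, 0.01, 0.88], [-1.16, -0.0, 0.98]] rot [[-0.0, 0.0, 0.0], [-0.0, 0.0, 0.0], [-0.0, 0.0, 0.0], [-0.0, 0.0, 0.0], [-0.0, 0.0, 0.0]]
offset [[-1.07, 0.0, 1.08], [-0.97, 0.01, 1.16], [-0.87, -0.0, 1.24], [-0.76, 0.0, 1.31], [-0.66, 0.01, 1.36]] rot [[-0.0, 0.0, 0.0], [-0.0, 0.0, 0.0], [-0.0, 0.0, 0.0], [-0.0, 0.0, 0.0], [-0.0, 0.0, 0.0]]
offset [[-0.53, 0.0, 1.42], [-0.41, 0.01, 1.46], [-0.29, 0.0, 1.49], [-0.16, 0.0, 1.5], [-0.03, 0.01, 1.52]] rot [[-0.0, 0.0, 0.0], [-0.0, 0.0, 0.0], [-0.0, 0.0, 0.0], [-0.0, 0.0, 0.0], [-0.0, 0.0, 0.0]]
offset [[0.09, 0.0, 1.51], [0.23, 0.01, 1.5], [0.34, 0.0, 1.47], [0.47, 0.01, 1.44], [0.6, 0.0, 1.39]] rot [[-0.0, 0.0, 0.0], [-0.0, 0.0, 0.0], [-0.0, 0.0, 0.0], [-0.0, 0.0, 0.0], [-0.0, 0.0, 0.0]]
end [0.693  0.0137 0.2456]
```

Width 0.197 × 85 ≈ 17 mm, which matches the 18 mm bar, so the grip is good. I'll open along the arc.

Call:
{"method": "carry_out", "body": {
  "offset": [
    [-1.4,0,0.55],
    [-1.35,0,0.65],
    [-1.3,0,0.75],
    [-1.25,0,0.9],
    [-1.15,0,1.0]
  ],
  "delta_rot": [
    [0,0,0],
    [0,0,0],
    [0,0,0],
    [0,0,0],
    [0,0,0]
  ]
}}

```text
time: 3.48
tool_pos: [0.4823, -0.0177, 0.2034]
tcp_rot: [-0.115, 1.579, 0.114]
wrist_force: [-13.9, -2.5, 6.4]
width: 0.199
```

Call:
{"method": "carry_out", "body": {
  "offset": [
    [-1.1,0,1.05],
    [-0.95,0,1.15],
    [-0.85,0,1.25],
    [-0.75,0,1.3],
    [-0.65,0,1.35]
  ],
  "delta_rot": [
    [0,0,0],
    [0,0,0],
    [0,0,0],
    [0,0,0],
    [0,0,0]
  ]
}}

```text
time: 3.9
tool_pos: [0.5457, -0.0082, 0.2501]
tcp_rot: [-0.114, 1.571, 0.114]
wrist_force: [-5.2, 0.2, 6.9]
width: 0.2
```

Run:
```python
from h import *
p,R=pose();s=read_state();print(p-handle(1.69/2),s['wrist_force'],s['width'],Rd(8.5).T@R)
```

```text
[-0.0018  0.0025 -0.0148] [-5.2297  0.2192  6.909 ] 0.20042907501694662 [[ 1.     -0.0003  0.0029]
 [ 0.0003  1.     -0.0034]
 [-0.0029  0.0034  1.    ]]
```

Call:
{"method": "carry_out", "body": {
  "offset": [
    [-0.55,0,1.4],
    [-0.4,0,1.45],
    [-0.3,0,1.5],
    [-0.15,0,1.5],
    [-0.05,0,1.5]
  ],
  "delta_rot": [
    [0,0,0],
    [0,0,0],
    [0,0,0],
    [0,0,0],
    [0,0,0]
  ]
}}

```text
time: 4.32
tool_pos: [0.6196, 0.0029, 0.2619]
tcp_rot: [-0.113, 1.57, 0.115]
wrist_force: [-3.2, 0.5, 6.8]
width: 0.2
```

Call:
{"method": "carry_out", "body": {
  "offset": [
    [0.1,0,1.5],
    [0.25,0,1.5],
    [0.35,0,1.5],
    [0.45,0,1.45],
    [0.6,0,1.4]
  ],
  "delta_rot": [
    [0,0,0],
    [0,0,0],
    [0,0,0],
    [0,0,0],
    [0,0,0]
  ]
}}

```text
time: 4.73
tool_pos: [0.6933, 0.014, 0.2445]
tcp_rot: [-0.113, 1.568, 0.115]
wrist_force: [-0.9, 1.8, 0.3]
width: 0.201
```

Call:
{"method": "carry_out", "body": {
  "offset": [
    [0,0,0],
    [0,0,0],
    [0,0,0],
    [0,0,0],
    [0,0,0]
  ],
  "delta_rot": [
    [0,0,0],
    [0,0,0],
    [0,0,0],
    [0,0,0],
    [0,0,0]
  ]
}}

```text
time: 5.15
tool_pos: [0.693, 0.0138, 0.2445]
tcp_rot: [-0.113, 1.566, 0.115]
wrist_force: [1.6, 6.2, 1.2]
width: 0.201
```

Run:
```python
from h import *
p,R=pose();s=read_state();g=p+[0,0,.0165];v=g-HINGE
print(p,s['wrist_force'],s['width'],'theta',np.arctan2(.057,-.17)-np.arctan2(v[2],v@HX),'r',np.hypot(v[2],v@HX))
```

```text
[0.693  0.0138 0.2445] [1.6299 6.2062 1.1939] 0.20144839008884402 theta 1.6946583241582363 r 0.17859607360706323
```

Call:
{"method": "carry_out", "body": {
  "offset": [
    [0,0,0],
    [0,0,0],
    [0,0,0],
    [0,0,0],
    [-1,0,0]
  ],
  "delta_rot": [
    [0,0,0],
    [0,0,0],
    [0,0,0],
    [0,0,0],
    [0,0,0]
  ],
  "fingers": -0.1
}}

```text
time: 5.57
tool_pos: [0.6911, 0.0125, 0.2512]
tcp_rot: [-0.114, 1.573, 0.114]
wrist_force: [-0.4, -0.2, -0.1]
width: 0.45
```

Call:
{"method": "carry_out", "body": {
  "offset": [
    [-2,0,0],
    [-3,0,0],
    [-3,0,0],
    [-3,0,0],
    [-2,0,0]
  ],
  "delta_rot": [
    [0,0,0],
    [0,0,0],
    [0,0,0],
    [0,0,0],
    [0,0,0]
  ]
}}

```text
time: 5.98
tool_pos: [0.6933, 0.0126, 0.3886]
tcp_rot: [-0.114, 1.563, 0.113]
wrist_force: [0.7, 0.1, 0.3]
width: 0.451
```

Run:
```python
from h import *
p,R=pose();s=read_state();print(p,s['wrist_force'],s['width'])
im,d=read_camera('scene');W=cloud(d,get_calibration('scene'))
cv2.imwrite('pics/s2.png',im[:,:,::-1])
Q=W[150:270,220:310].reshape(-1,3);v=Q-HINGE;a=v@HX;b=v@HY;m=(abs(b)<.17)&(v[:,2]>.03)&(v[:,2]<.18)&(abs(a)<.06)
print('lid pts',m.sum(),'theta from normal: slope',np.polyfit(v[m][:,2],a[m],1))
e=plan([([.447,.39,.28],2,None)])
plan([([.447,.39,.183],2,5)],e)
```

```text
[0.6933 0.0126 0.3886] [0.7026 0.1229 0.3448] 0.45126465118342357
lid pts 411 theta from normal: slope [0.1629 0.0082]
offset [[0.92, 3.41, -1.6], [0.92, 3.4, -1.63], [0.92, 3.38, -1.65], [0.93, 3.37, -1.69], [0.93, 3.36, -1.71]] rot [[0.5, 0.1, 0.0], [0.5, 0.1, 0.0], [0.5, 0.1, 0.0], [0.5, 0.1, 0.0], [0.5, 0.1, 0.0]]
offset [[0.93, 3.33, -1.74], [0.94, 3.33, -1.76], [0.94, 3.31, -1.79], [0.94, 3.29, -1.82], [0.95, 3.27, -1.85]] rot [[0.5, 0.1, 0.0], [0.5, 0.1, 0.0], [0.5, 0.1, 0.0], [0.5, 0.1, 0.0], [0.5, 0.1, 0.0]]
offset [[0.95, 3.26, -1.88], [0.95, 3.25, -1.9], [0.0, 0.0, 0.0], [0.0, 0.0, 0.0], [0.0, 0.0, 0.0]] rot [[0.5, 0.1, 0.0], [0.5, 0.1, 0.0], [0.0, 0.0, 0.0], [0.0, 0.0, 0.0], [0.0, 0.0, 0.0]]
end [0.447 0.39  0.28 ]
offset [[1.94, 0.0, 0.02], [1.94, 0.01, 0.01], [1.94, 0.0, 0.02], [1.94, 0.01, 0.01], [1.94, -0.0, 0.0]] rot [[0.1, -0.1, 0.0], [0.1, -0.1, 0.0], [0.1, -0.1, 0.0], [0.1, -0.1, 0.0], [0.1, -0.1, 0.0]]
end [0.447 0.39  0.183]
```

Lid is open: the depth fit has it leaning back about 9°, against 7° expected. Moving above the float.

Call:
{"method": "carry_out", "body": {
  "offset": [
    [0.9,3.4,-1.6],
    [0.9,3.4,-1.6],
    [0.9,3.4,-1.65],
    [0.9,3.35,-1.7],
    [0.9,3.35,-1.7]
  ],
  "delta_rot": [
    [0.5,0,0],
    [0.5,0,0],
    [0.5,0,0],
    [0.5,0,0],
    [0.5,0,0]
  ],
  "fingers": 1
}}

```text
time: 6.45
tool_pos: [0.5883, 0.1709, 0.3388]
tcp_rot: [-0.079, 1.569, 0.078]
wrist_force: [0.7, 0.6, 0.7]
width: 1.003
```

Call:
{"method": "carry_out", "body": {
  "offset": [
    [0.9,3.35,-1.75],
    [0.9,3.35,-1.75],
    [0.9,3.3,-1.8],
    [0.9,3.3,-1.8],
    [0.9,3.25,-1.85]
  ],
  "delta_rot": [
    [0.5,0,0],
    [0.5,0,0],
    [0.5,0,0],
    [0.5,0,0],
    [0.5,0,0]
  ]
}}

```text
time: 6.87
tool_pos: [0.4852, 0.3286, 0.2939]
tcp_rot: [-0.045, 1.57, 0.045]
wrist_force: [-0.1, 0.1, -0.1]
width: 1.001
```

Call:
{"method": "carry_out", "body": {
  "offset": [
    [0.9,3.25,-1.9],
    [0.9,3.25,-1.9],
    [0,0,0],
    [0,0,0],
    [0,0,0]
  ],
  "delta_rot": [
    [0.5,0,0],
    [0.5,0,0],
    [0,0,0],
    [0,0,0],
    [0,0,0]
  ]
}}

```text
time: 7.28
tool_pos: [0.4451, 0.3903, 0.2761]
tcp_rot: [-0.033, 1.57, 0.032]
wrist_force: [-0.6, -0.2, -0.4]
width: 1.0
```

Run:
```python
from h import *
p,R=pose();print(p,'psi',np.degrees(np.arctan2(R[1,2],R[0,2])))
im,d=read_camera('wrist');c=get_calibration('wrist');M=np.array(c['mount'])
cv2.imwrite('pics/w2.png',im[:,:,::-1])
v,u=np.mgrid[:384,:512];dx=u-c['cx'];dy=v-c['cy'];r=np.hypot(dx,dy)+1e-9;th=r/c['fx']
ray=np.stack([np.sin(th)*dx/r,np.sin(th)*dy/r,np.cos(th)],-1)
P=ray*(d/ray[...,2])[...,None]
W=(P@M[:3,:3].T+M[:3,3])@R.T+p
z=W[...,2];C=im.astype(int)
m=(d>0)&(z>.195)&(z<.225)&(C.max(2)<150)&(C[...,0]-C[...,2]>10)&(abs(W[...,1]-.39)<.1)&(abs(W[...,0]-.447)<.03)
Q=W[m];print(m.sum(),cv2.minAreaRect(Q[:,:2].astype(np.float32)*1000),np.median(Q,axis=0))
plan([([.447,.39,.183],2,5)])
```

```text
[0.4451 0.3903 0.2761] psi 2.358874171765517
5401 ((445.5122985839844, 393.50225830078125), (22.16750717163086, 145.85325622558594), 1.697102665901184) [0.4449 0.4038 0.212 ]
offset [[1.87, 0.0, 0.02], [1.87, 0.01, 0.03], [1.86, -0.0, 0.02], [1.87, 0.0, 0.03], [1.87, 0.0, 0.02]] rot [[0.1, 0.0, 0.0], [0.1, 0.0, 0.0], [0.1, 0.0, 0.0], [0.1, 0.0, 0.0], [0.1, 0.0, 0.0]]
end [0.447 0.39  0.183]
```

View pics/w2.png

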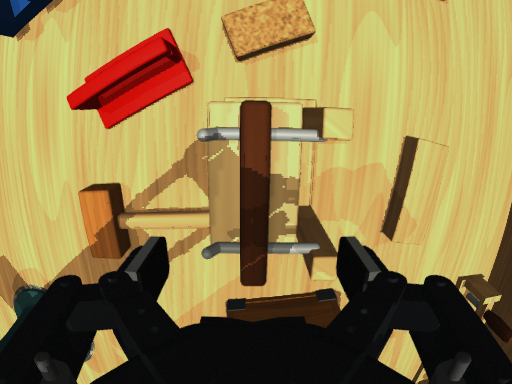

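The bar lies along column 254 between the prongs (rows 135 and 250), 22 mm wide and centred between the fingers. Down and grip.

Call:
{"method": "carry_out", "body": {
  "offset": [
    [1.85,0,0],
    [1.85,0,0],
    [1.85,0,0],
    [1.85,0,0],
    [1.9,0,0]
  ],
  "delta_rot": [
    [0,0,0],
    [0,0,0],
    [0,0,0],
    [0,0,0],
    [0,0,0]
  ]
}}

```text
time: 7.75
tool_pos: [0.4467, 0.3891, 0.183]
tcp_rot: [-0.029, 1.569, 0.03]
wrist_force: [1.0, -0.0, -0.3]
width: 0.998
```

Call:
{"method": "carry_out", "body": {
  "offset": [
    [0,0,0],
    [0,0,0],
    [0,0,0],
    [0,0,0],
    [0,0,0]
  ],
  "delta_rot": [
    [0,0,0],
    [0,0,0],
    [0,0,0],
    [0,0,0],
    [0,0,0]
  ],
  "fingers": -1,
  "newtons": 50
}}

```text
time: 8.17
tool_pos: [0.4461, 0.3909, 0.1847]
tcp_rot: [-0.03, 1.568, 0.033]
wrist_force: [-0.5, -0.2, -0.9]
width: 0.302
```

Call:
{"method": "carry_out", "body": {
  "offset": [
    [0,0,0],
    [0,0,0],
    [0,0,0],
    [0,0,0],
    [0,0,0]
  ],
  "delta_rot": [
    [0,0,0],
    [0,0,0],
    [0,0,0],
    [0,0,0],
    [0,0,0]
  ]
}}

```text
time: 8.58
tool_pos: [0.4461, 0.391, 0.1848]
tcp_rot: [-0.031, 1.567, 0.033]
wrist_force: [-0.2, -0.7, 5.9]
width: 0.245
```

Call:
{"method": "carry_out", "body": {
  "offset": [
    [-0.5,0,0],
    [-0.5,0,0],
    [-0.5,0,0],
    [-0.5,0,0],
    [-0.5,0,0]
  ],
  "delta_rot": [
    [0,0,0],
    [0,0,0],
    [0,0,0],
    [0,0,0],
    [0,0,0]
  ]
}}

```text
time: 9.0
tool_pos: [0.4447, 0.3903, 0.2079]
tcp_rot: [-0.032, 1.571, 0.031]
wrist_force: [0.5, -0.2, -1.7]
width: 0.247
```

Call:
{"method": "carry_out", "body": {
  "offset": [
    [0,0,-2],
    [0,0,-2.5],
    [0,0,-2.5],
    [0,0,-2.5],
    [0,0,-2.5]
  ],
  "delta_rot": [
    [0,0,0],
    [0,0,0],
    [0,0,0],
    [0,0,0],
    [0,0,0]
  ]
}}

```text
time: 9.42
tool_pos: [0.324, 0.3854, 0.2079]
tcp_rot: [-0.031, 1.571, 0.031]
wrist_force: [-0.4, 0.1, -2.2]
width: 0.244
```

Call:
{"method": "carry_out", "body": {
  "offset": [
    [-1,0,0],
    [-2,0,0],
    [-2,0,0],
    [-2.5,0,0],
    [-2,0,0]
  ],
  "delta_rot": [
    [0,0,0],
    [0,0,0],
    [0,0,0],
    [0,0,0],
    [0,0,0]
  ]
}}

```text
time: 9.83
tool_pos: [0.3254, 0.3858, 0.305]
tcp_rot: [-0.031, 1.569, 0.032]
wrist_force: [1.2, -0.4, -2.3]
width: 0.248
```

Run:
```python
from h import *
p,R=pose();s=read_state();print(p,s['wrist_force'],s['width'])
print(WIDE)
e=plan([(WIDE+[0,0,.25],8.5,15)])
e=plan([(WIDE+[0,0,.075],8.5,10)],e)
```

```text
[0.3254 0.3858 0.305 ] [ 1.2056 -0.3791 -2.3291] 0.247930690363151
[0.5178 0.0545 0.012 ]
offset [[0.29, -2.26, 1.19], [0.28, -2.27, 1.18], [0.29, -2.27, 1.16], [0.28, -2.28, 1.14], [0.29, -2.29, 1.13]] rot [[-0.4, 0.0, -0.0], [-0.4, 0.0, -0.0], [-0.4, 0.0, -0.0], [-0.4, 0.0, -0.0], [-0.4, 0.0, -0.0]]
offset [[0.29, -2.3, 1.11], [0.28, -2.31, 1.1], [0.29, -2.31, 1.08], [0.28, -2.33, 1.06], [0.29, -2.33, 1.05]] rot [[-0.4, 0.0, -0.0], [-0.4, 0.0, -0.0], [-0.4, 0.0, -0.0], [-0.4, 0.0, -0.0], [-0.4, 0.0, -0.0]]
offset [[0.28, -2.33, 1.03], [0.29, -2.35, 1.02], [0.29, -2.35, 1.0], [0.28, -2.35, 0.98], [0.29, -2.37, 0.97]] rot [[-0.4, 0.0, -0.0], [-0.4, 0.0, -0.0], [-0.4, 0.0, -0.0], [-0.4, 0.0, -0.0], [-0.4, 0.0, -0.0]]
end [0.5178 0.0545 0.262 ]
offset [[1.75, -0.0, -0.0], [1.75, -0.0, -0.01], [1.75, -0.0, 0.0], [1.75, -0.0, -0.0], [1.75, -0.01, -0.0]] rot [[-0.0, 0.0, -0.0], [-0.0, 0.0, -0.0], [-0.0, 0.0, -0.0], [-0.0, 0.0, -0.0], [-0.0, 0.0, -0.0]]
offset [[1.75, 0.0, -0.01], [1.75, 0.0, 0.0], [1.75, 0.0, -0.0], [1.75, -0.0, -0.0], [1.75, -0.0, -0.01]] rot [[-0.0, 0.0, -0.0], [-0.0, 0.0, -0.0], [-0.0, 0.0, -0.0], [-0.0, 0.0, -0.0], [-0.0, 0.0, -0.0]]
end [0.5177 0.0545 0.087 ]
```

Call:
{"method": "carry_out", "body": {
  "offset": [
    [0.3,-2.25,1.2],
    [0.3,-2.25,1.2],
    [0.3,-2.25,1.15],
    [0.3,-2.3,1.15],
    [0.3,-2.3,1.1]
  ],
  "delta_rot": [
    [-0.4,0,0],
    [-0.4,0,0],
    [-0.4,0,0],
    [-0.4,0,0],
    [-0.4,0,0]
  ]
}}

```text
time: 10.25
tool_pos: [0.3899, 0.2744, 0.2884]
tcp_rot: [-0.059, 1.569, 0.06]
wrist_force: [0.1, -0.2, -3.1]
width: 0.249
```

Call:
{"method": "carry_out", "body": {
  "offset": [
    [0.3,-2.3,1.1],
    [0.3,-2.3,1.1],
    [0.3,-2.3,1.1],
    [0.3,-2.3,1.05],
    [0.3,-2.3,1.05]
  ],
  "delta_rot": [
    [-0.4,0,0],
    [-0.4,0,0],
    [-0.4,0,0],
    [-0.4,0,0],
    [-0.4,0,0]
  ]
}}

```text
time: 10.67
tool_pos: [0.454, 0.1644, 0.2733]
tcp_rot: [-0.086, 1.568, 0.087]
wrist_force: [0.7, 0.9, -2.4]
width: 0.249
```

Call:
{"method": "carry_out", "body": {
  "offset": [
    [0.3,-2.35,1.05],
    [0.3,-2.35,1.0],
    [0.3,-2.35,1.0],
    [0.3,-2.35,1.0],
    [0.3,-2.35,1.0]
  ],
  "delta_rot": [
    [-0.4,0,0],
    [-0.4,0,0],
    [-0.4,0,0],
    [-0.4,0,0],
    [-0.4,0,0]
  ]
}}

```text
time: 11.08
tool_pos: [0.5186, 0.0538, 0.2583]
tcp_rot: [-0.114, 1.567, 0.114]
wrist_force: [-0.1, -0.6, -2.8]
width: 0.25
```

Run:
```python
from h import *
p,R=pose();s=read_state();print(p,s['wrist_force'],s['width'],s['time'])
im,d=read_camera('scene');im2,d2=read_camera('wrist')
o=np.zeros((600,800,3),np.uint8);o[:384,:400]=cv2.resize(im[110:302,160:360,::-1],(400,384));o[:300,400:]=cv2.resize(im2[:,:,::-1],(400,300))
cv2.imwrite('pics/c3.png',o)
e=plan([(WIDE+[0,0,.078],8.5,10)])
```

```text
[0.5186 0.0538 0.2583] [-0.0943 -0.5874 -2.8296] 0.24991252104993594 11.0833
offset [[1.68, 0.03, -0.01], [1.67, 0.03, -0.02], [1.68, 0.03, -0.01], [1.68, 0.03, -0.01], [1.67, 0.03, -0.02]] rot [[-0.0, 0.0, 0.0], [-0.0, 0.0, 0.0], [-0.0, 0.0, 0.0], [-0.0, 0.0, 0.0], [-0.0, 0.0, 0.0]]
offset [[1.68, 0.03, -0.01], [1.68, 0.03, -0.01], [1.67, 0.03, -0.01], [1.68, 0.02, -0.02], [1.68, 0.03, -0.01]] rot [[-0.0, 0.0, 0.0], [-0.0, 0.0, 0.0], [-0.0, 0.0, 0.0], [-0.0, 0.0, 0.0], [-0.0, 0.0, 0.0]]
end [0.5178 0.0545 0.09  ]
```

View pics/c3.png

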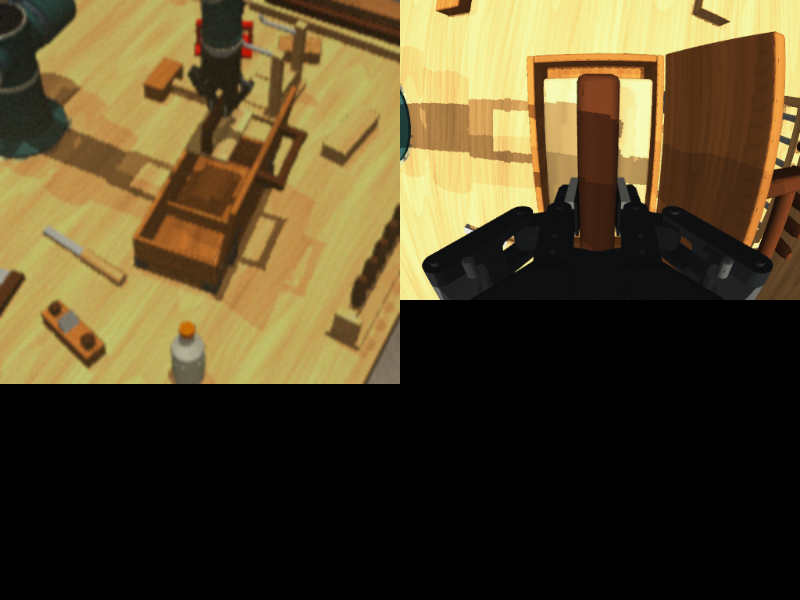

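The scene view shows the lid open and the chest empty. In the wrist view the float's board (columns 545–650) sits inside the bay (530–660) and is aligned with it. Lowering.

Call:
{"method": "carry_out", "body": {
  "offset": [
    [1.7,0,0],
    [1.7,0,0],
    [1.7,0,0],
    [1.7,0,0],
    [1.7,0,0]
  ],
  "delta_rot": [
    [0,0,0],
    [0,0,0],
    [0,0,0],
    [0,0,0],
    [0,0,0]
  ]
}}

```text
time: 11.6
tool_pos: [0.5179, 0.0557, 0.1726]
tcp_rot: [-0.114, 1.567, 0.114]
wrist_force: [-0.3, 0.1, -2.6]
width: 0.245
```

Call:
{"method": "carry_out", "body": {
  "offset": [
    [1.7,0,0],
    [1.7,0,0],
    [1.7,0,0],
    [1.7,0,0],
    [1.2,0,0]
  ],
  "delta_rot": [
    [0,0,0],
    [0,0,0],
    [0,0,0],
    [0,0,0],
    [0,0,0]
  ]
}}

```text
time: 12.02
tool_pos: [0.5172, 0.0557, 0.0917]
tcp_rot: [-0.114, 1.569, 0.114]
wrist_force: [-0.9, 0.2, -2.2]
width: 0.249
```

Call:
{"method": "carry_out", "body": {
  "offset": [
    [0.5,0,0],
    [0.4,0,0],
    [0.3,0,0],
    [0.2,0,0],
    [0.2,0,0]
  ],
  "delta_rot": [
    [0,0,0],
    [0,0,0],
    [0,0,0],
    [0,0,0],
    [0,0,0]
  ]
}}

```text
time: 12.43
tool_pos: [0.5186, 0.0554, 0.0776]
tcp_rot: [-0.114, 1.566, 0.114]
wrist_force: [1.1, -1.0, -3.2]
width: 0.25
```

Call:
{"method": "carry_out", "body": {
  "offset": [
    [0.2,0,0],
    [0.2,0,0],
    [0.2,0,0],
    [0,0,0],
    [0,0,0]
  ],
  "delta_rot": [
    [0,0,0],
    [0,0,0],
    [0,0,0],
    [0,0,0],
    [0,0,0]
  ]
}}

```text
time: 12.85
tool_pos: [0.5177, 0.0553, 0.0707]
tcp_rot: [-0.114, 1.568, 0.114]
wrist_force: [-0.2, -0.1, -3.2]
width: 0.245
```

Call:
{"method": "carry_out", "body": {
  "offset": [
    [0.1,0,0],
    [0.1,0,0],
    [0,0,0],
    [0,0,0],
    [0,0,0]
  ],
  "delta_rot": [
    [0,0,0],
    [0,0,0],
    [0,0,0],
    [0,0,0],
    [0,0,0]
  ]
}}

```text
time: 13.27
tool_pos: [0.5181, 0.0553, 0.069]
tcp_rot: [-0.114, 1.567, 0.114]
wrist_force: [0.2, -0.3, -0.7]
width: 0.246
```

Call:
{"method": "carry_out", "body": {
  "offset": [
    [0.1,0,0],
    [0,0,0],
    [0,0,0],
    [0,0,0],
    [0,0,0]
  ],
  "delta_rot": [
    [0,0,0],
    [0,0,0],
    [0,0,0],
    [0,0,0],
    [0,0,0]
  ]
}}

```text
time: 13.68
tool_pos: [0.5181, 0.0553, 0.0689]
tcp_rot: [-0.114, 1.567, 0.114]
wrist_force: [-2.1, -1.4, 5.4]
width: 0.248
```

Call:
{"method": "carry_out", "body": {
  "offset": [
    [0,0,0],
    [0,0,0],
    [0,0,0],
    [0,0,0],
    [0,0,0]
  ],
  "delta_rot": [
    [0,0,0],
    [0,0,0],
    [0,0,0],
    [0,0,0],
    [0,0,0]
  ],
  "fingers": 0.2
}}

```text
time: 14.1
tool_pos: [0.5178, 0.0553, 0.0677]
tcp_rot: [-0.114, 1.568, 0.114]
wrist_force: [0.5, -0.2, 0.5]
width: 0.599
```

Call:
{"method": "carry_out", "body": {
  "offset": [
    [-1,0,0],
    [-2,0,0],
    [-3,0,0],
    [-3.5,0,0],
    [-3.5,0,0]
  ],
  "delta_rot": [
    [0,0,0],
    [0,0,0],
    [0,0,0],
    [0,0,0],
    [0,0,0]
  ]
}}

```text
time: 14.52
tool_pos: [0.517, 0.0553, 0.1992]
tcp_rot: [-0.114, 1.569, 0.114]
wrist_force: [0.7, 0.0, 0.7]
width: 0.601
```

Run:
```python
from h import *
p,R=pose();s=read_state();print(p,s['wrist_force'],s['width'],s['time'])
im,d=read_camera('scene');W=cloud(d,get_calibration('scene'));v=W-WIDE
L=np.stack([v@HX,v@HY,v[...,2]],-1);ins=(abs(L[...,0])<.078)&(abs(L[...,1])<.093)
for lo,hi in [(-.006,.006),(.007,.017),(.075,.09)]:
    Q=L[ins&(L[...,2]>lo)&(L[...,2]<hi)];print(lo,len(Q),np.median(Q[:,2]) if len(Q) else '',cv2.minAreaRect(Q[:,:2].astype(np.float32)*1000) if len(Q)>4 else '')
# plane : psi -104
e=plan([([.458,-.3995,.20],-104,20)])
e=plan([([.458,-.3995,.006],-104,10)],e)
```

```text
[0.517  0.0553 0.1992] [0.7083 0.0312 0.6745] 0.6006120806606099 14.5167
-0.006 182 0.00022435585687645768 ((-17.70899200439453, 11.350013732910156), (162.51515197753906, 120.3399887084961), 89.89128112792969)
0.007 339 0.011875032349066162 ((-12.86001968383789, 8.565025329589844), (169.20494079589844, 112.19703674316406), 89.496826171875)
0.075 157 0.0834314014404654 ((-4.3437347412109375, 6.917030334472656), (118.44937133789062, 171.38397216796875), 0.10569054633378983)
offset [[0.03, -2.21, -0.65], [0.04, -2.25, -0.43], [0.03, -2.29, -0.2], [0.04, -2.3, 0.02], [0.03, -2.28, 0.24]] rot [[5.6, 0.0, -0.0], [5.6, 0.0, -0.0], [5.6, 0.0, -0.0], [5.6, 0.0, -0.0], [5.6, 0.0, -0.0]]
offset [[0.04, -2.26, 0.46], [0.03, -2.19, 0.69], [0.04, -2.12, 0.89], [0.03, -2.02, 1.09], [0.04, -1.9, 1.29]] rot [[5.6, 0.0, -0.0], [5.6, 0.0, -0.0], [5.6, 0.0, -0.0], [5.6, 0.0, -0.0], [5.6, 0.0, -0.0]]
offset [[0.03, -1.77, 1.47], [0.04, -1.62, 1.63], [0.03, -1.45, 1.78], [0.04, -1.27, 1.92], [0.03, -1.08, 2.03]] rot [[5.6, 0.0, -0.0], [5.6, 0.0, -0.0], [5.6, 0.0, -0.0], [5.6, 0.0, -0.0], [5.6, 0.0, -0.0]]
offset [[0.04, -0.87, 2.12], [0.03, -0.66, 2.2], [0.04, -0.45, 2.26], [0.03, -0.22, 2.29], [0.04, 0.0, 2.29]] rot [[5.6, 0.0, -0.0], [5.6, 0.0, -0.0], [5.6, 0.0, -0.0], [5.6, 0.0, -0.0], [5.6, 0.0, -0.0]]
end [ 0.458  -0.3995  0.2   ]
offset [[1.94, -0.02, 0.01], [1.94, -0.02, 0.0], [1.94, -0.02, 0.01], [1.94, -0.01, 0.01], [1.94, -0.01, 0.01]] rot [[0.0, -0.0, -0.1], [0.0, -0.0, -0.1], [0.0, -0.0, -0.1], [0.0, -0.0, -0.1], [0.0, -0.0, -0.1]]
offset [[1.94, -0.0, 0.0], [1.94, -0.01, 0.01], [1.94, 0.01, 0.01], [1.94, 0.0, 0.01], [1.94, 0.01, 0.0]] rot [[0.0, -0.0, -0.1], [0.0, -0.0, -0.1], [0.0, -0.0, -0.1], [0.0, -0.0, -0.1], [0.0, -0.0, -0.1]]
end [ 0.458  -0.3995  0.006 ]
```

The float lies flat: board top is 11.9 mm and bar top 83.4 mm above the floor (12 and 84 expected). Next the plane.

Call:
{"method": "carry_out", "body": {
  "offset": [
    [-0.2,-2.2,-0.65],
    [0,-2.25,-0.45],
    [0,-2.3,-0.2],
    [0,-2.3,0],
    [0,-2.3,0.25]
  ],
  "delta_rot": [
    [5.6,0,0],
    [5.6,0,0],
    [5.6,0,0],
    [5.6,0,0],
    [5.6,0,0]
  ]
}}

```text
time: 14.98
tool_pos: [0.5012, -0.0595, 0.2006]
tcp_rot: [0.273, 1.552, -0.273]
wrist_force: [0.7, -0.3, -0.8]
width: 0.599
```

Call:
{"method": "carry_out", "body": {
  "offset": [
    [0,-2.25,0.45],
    [0,-2.2,0.7],
    [0,-2.1,0.9],
    [0,-2,1.1],
    [0,-1.9,1.3]
  ],
  "delta_rot": [
    [5.6,0,0],
    [5.6,0,0],
    [5.6,0,0],
    [5.6,0,0],
    [5.6,0,0]
  ],
  "fingers": 1
}}

```text
time: 15.4
tool_pos: [0.4856, -0.1734, 0.2004]
tcp_rot: [0.654, 1.469, -0.654]
wrist_force: [0.1, -0.3, -0.1]
width: 0.997
```

Call:
{"method": "carry_out", "body": {
  "offset": [
    [0,-1.75,1.45],
    [0,-1.6,1.65],
    [0,-1.45,1.8],
    [0,-1.25,1.9],
    [0,-1.1,2.05]
  ],
  "delta_rot": [
    [5.6,0,0],
    [5.6,0,0],
    [5.6,0,0],
    [5.6,0,0],
    [5.6,0,0]
  ]
}}

```text
time: 15.82
tool_pos: [0.4698, -0.2872, 0.2004]
tcp_rot: [1.027, 1.314, -1.027]
wrist_force: [-0.5, 0.1, 0.4]
width: 1.001
```

Call:
{"method": "carry_out", "body": {
  "offset": [
    [0,-0.85,2.1],
    [0,-0.65,2.2],
    [0,-0.45,2.25],
    [0,-0.2,2.3],
    [0,0,2.3]
  ],
  "delta_rot": [
    [5.6,0,0],
    [5.6,0,0],
    [5.6,0,0],
    [5.6,0,0],
    [5.6,0,0]
  ]
}}

```text
time: 16.23
tool_pos: [0.4541, -0.4008, 0.2004]
tcp_rot: [1.387, 1.083, -1.386]
wrist_force: [0.2, 0.9, -0.5]
width: 0.998
```

```bash
cat >> h.py <<'E'
def wristcloud():
    p,R=pose();im,d=read_camera('wrist');c=get_calibration('wrist');M=np.array(c['mount'])
    v,u=np.mgrid[:384,:512];dx=u-c['cx'];dy=v-c['cy'];r=np.hypot(dx,dy)+1e-9;th=r/c['fx']
    ray=np.stack([np.sin(th)*dx/r,np.sin(th)*dy/r,np.cos(th)],-1)
    W=((ray*(d/ray[...,2])[...,None])@M[:3,:3].T+M[:3,3])@R.T+p
    W[d==0]=np.nan
    return im,W
E
python3 - <<'E'
from h import *
im,W=wristcloud();p,R=pose();print(p,'psi',np.degrees(np.arctan2(R[1,2],R[0,2])),read_state()['q'])
cv2.imwrite('pics/w4.png',im[:,:,::-1])
m=(W[...,2]>.034)&(W[...,2]<.046)&(np.hypot(W[...,0]-.458,W[...,1]+.4)<.09)
Q=W[m];print(m.sum(),cv2.minAreaRect(Q[:,:2].astype(np.float32)*1000))
e=plan([([.458,-.3995,.006],-104,10)])
E
```

```text
[ 0.4536 -0.4049  0.2005] psi -104.32490350321468 [-0.7682  0.1575  1.7894 -0.003   1.1914  1.0537]
3818 ((458.13330078125, -397.42291259765625), (46.36075210571289, 138.48916625976562), 76.46420288085938)
offset [[1.94, 0.03, -0.07], [1.95, 0.02, -0.07], [1.94, 0.03, -0.07], [1.95, 0.03, -0.08], [1.94, 0.02, -0.07]] rot [[-0.0, 0.0, -0.0], [-0.0, 0.0, -0.0], [-0.0, 0.0, -0.0], [-0.0, 0.0, -0.0], [-0.0, 0.0, -0.0]]
offset [[1.95, 0.03, -0.07], [1.94, 0.02, -0.07], [1.95, 0.03, -0.07], [1.94, 0.03, -0.07], [1.95, 0.02, -0.08]] rot [[-0.0, 0.0, -0.0], [-0.0, 0.0, -0.0], [-0.0, 0.0, -0.0], [-0.0, 0.0, -0.0], [-0.0, 0.0, -0.0]]
end [ 0.458  -0.3994  0.006 ]
```

View pics/w4.png

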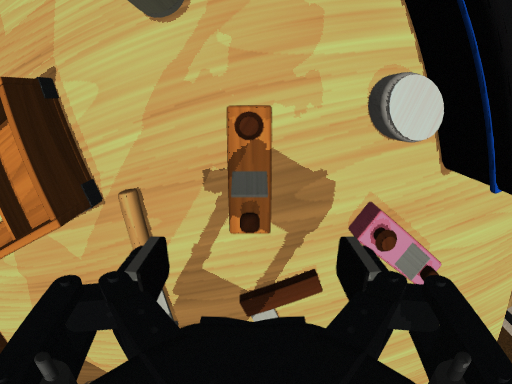

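The orange plane is at columns 228–272, rows 105–233, centred between the fingers and 46×139 mm. The chisel and pink decoy are clear of the fingers. Down and grip.

Call:
{"method": "carry_out", "body": {
  "offset": [
    [2,0,-0.1],
    [2,0.1,-0.1],
    [2,0.1,-0.1],
    [2,0,-0.1],
    [2,0.1,-0.1]
  ],
  "delta_rot": [
    [0,0,0],
    [0,0,0],
    [0,0,0],
    [0,0,0],
    [0,0,0]
  ]
}}

```text
time: 16.7
tool_pos: [0.4585, -0.3954, 0.0995]
tcp_rot: [1.383, 1.086, -1.383]
wrist_force: [-0.1, 1.0, -0.2]
width: 0.999
```

Call:
{"method": "carry_out", "body": {
  "offset": [
    [2,0,-0.1],
    [2,0,-0.1],
    [2,0,0],
    [2,0,0],
    [1.4,0,0]
  ],
  "delta_rot": [
    [0,0,0],
    [0,0,0],
    [0,0,0],
    [0,0,0],
    [0,0,0]
  ]
}}

```text
time: 17.12
tool_pos: [0.4583, -0.3928, 0.0043]
tcp_rot: [1.383, 1.089, -1.383]
wrist_force: [0.1, 0.1, -0.0]
width: 0.999
```

Call:
{"method": "carry_out", "body": {
  "offset": [
    [0,0,0],
    [0,0,0],
    [0,0,0],
    [0,0,0],
    [0,0,0]
  ],
  "delta_rot": [
    [0,0,0],
    [0,0,0],
    [0,0,0],
    [0,0,0],
    [0,0,0]
  ],
  "fingers": -1,
  "newtons": 60
}}

```text
time: 17.53
tool_pos: [0.4604, -0.3956, 0.0083]
tcp_rot: [1.382, 1.081, -1.382]
wrist_force: [-1.5, -3.3, 2.8]
width: 0.529
```

Call:
{"method": "carry_out", "body": {
  "offset": [
    [0,0,0],
    [0,0,0],
    [0,0,0],
    [-0.3,0,0],
    [-0.7,0,0]
  ],
  "delta_rot": [
    [0,0,0],
    [0,0,0],
    [0,0,0],
    [0,0,0],
    [0,0,0]
  ]
}}

```text
time: 17.95
tool_pos: [0.4574, -0.3916, 0.0143]
tcp_rot: [1.384, 1.091, -1.384]
wrist_force: [0.1, 0.6, -6.6]
width: 0.529
```

Call:
{"method": "carry_out", "body": {
  "offset": [
    [-2,0,0],
    [-3.5,0,0],
    [-4,0,0],
    [-4,0,0],
    [-4,0,0]
  ],
  "delta_rot": [
    [0,0,0],
    [0,0,0],
    [0,0,0],
    [0,0,0],
    [0,0,0]
  ]
}}

```text
time: 18.37
tool_pos: [0.4577, -0.3917, 0.1909]
tcp_rot: [1.384, 1.091, -1.384]
wrist_force: [1.0, -0.8, -5.4]
width: 0.528
```

Run:
```python
from h import *
p,R=pose();s=read_state();print(p,s['wrist_force'],s['width'],s['time'],NARR)
e=plan([(NARR+[0,0,.19],-81.5,15)])
```

```text
[ 0.4577 -0.3917  0.1909] [ 1.0408 -0.8226 -5.3592] 0.5279761828561093 18.3667 [ 0.5426 -0.1116  0.012 ]
offset [[-0.07, 0.11, -1.95], [-0.07, 0.16, -1.94], [-0.07, 0.21, -1.94], [-0.07, 0.26, -1.94], [-0.06, 0.31, -1.92]] rot [[-1.5, -0.0, 0.0], [-1.5, -0.0, 0.0], [-1.5, -0.0, 0.0], [-1.5, -0.0, 0.0], [-1.5, -0.0, 0.0]]
offset [[-0.07, 0.36, -1.92], [-0.07, 0.41, -1.91], [-0.07, 0.46, -1.89], [-0.07, 0.52, -1.89], [-0.07, 0.56, -1.86]] rot [[-1.5, -0.0, 0.0], [-1.5, -0.0, 0.0], [-1.5, -0.0, 0.0], [-1.5, -0.0, 0.0], [-1.5, -0.0, 0.0]]
offset [[-0.07, 0.6, -1.86], [-0.07, 0.66, -1.83], [-0.07, 0.71, -1.82], [-0.07, 0.75, -1.8], [-0.06, 0.8, -1.78]] rot [[-1.5, -0.0, 0.0], [-1.5, -0.0, 0.0], [-1.5, -0.0, 0.0], [-1.5, -0.0, 0.0], [-1.5, -0.0, 0.0]]
end [ 0.5426 -0.1117  0.202 ]
```

Call:
{"method": "carry_out", "body": {
  "offset": [
    [-0.1,0.1,-1.95],
    [-0.1,0.15,-1.95],
    [-0.1,0.2,-1.95],
    [0,0.25,-1.95],
    [0,0.3,-1.9]
  ],
  "delta_rot": [
    [-1.5,0,0],
    [-1.5,0,0],
    [-1.5,0,0],
    [-1.5,0,0],
    [-1.5,0,0]
  ]
}}

```text
time: 18.78
tool_pos: [0.4857, -0.2977, 0.1927]
tcp_rot: [1.288, 1.16, -1.288]
wrist_force: [0.1, 0.4, -5.4]
width: 0.53
```

Call:
{"method": "carry_out", "body": {
  "offset": [
    [0,0.35,-1.9],
    [0,0.4,-1.9],
    [0,0.45,-1.9],
    [0,0.5,-1.9],
    [0,0.55,-1.85]
  ],
  "delta_rot": [
    [-1.5,0,0],
    [-1.5,0,0],
    [-1.5,0,0],
    [-1.5,0,0],
    [-1.5,0,0]
  ]
}}

```text
time: 19.2
tool_pos: [0.5132, -0.2047, 0.1925]
tcp_rot: [1.192, 1.224, -1.193]
wrist_force: [1.0, 0.0, -5.0]
width: 0.528
```

Call:
{"method": "carry_out", "body": {
  "offset": [
    [0,0.6,-1.85],
    [0,0.65,-1.85],
    [0,0.7,-1.8],
    [0,0.75,-1.8],
    [0,0.8,-1.8]
  ],
  "delta_rot": [
    [-1.5,0,0],
    [-1.5,0,0],
    [-1.5,0,0],
    [-1.5,0,0],
    [-1.5,0,0]
  ]
}}

```text
time: 19.62
tool_pos: [0.5411, -0.1115, 0.1925]
tcp_rot: [1.094, 1.282, -1.096]
wrist_force: [0.3, 1.0, -5.7]
width: 0.53
```

Run:
```python
from h import *
im,W=wristcloud();p,R=pose();print(p,'psi',np.degrees(np.arctan2(R[1,2],R[0,2])),read_state()['wrist_force'])
cv2.imwrite('pics/w5.png',im[:,:,::-1])
v=W-NARR;L=np.stack([v@HX,v@HY,v[...,2]],-1)
print('tcp in bay frame',(p-NARR)@HX,(p-NARR)@HY)
# plane top in hand: 40-6.5 mm above TCP level
z=W[...,2]-p[2];C=im.astype(int)
m=(z>.026)&(z<.040)&(C[...,0]>C[...,2]+30)&(abs(L[...,0])<.1)&(abs(L[...,1])<.05)
Q=L[m];print(m.sum(),cv2.minAreaRect(Q[:,:2].astype(np.float32)*1000),np.median(z[m]))
# chest rim z~.1
m=(abs(W[...,2]-.1)<.006)&(abs(L[...,0])<.12)&(abs(L[...,1])<.12);Q=L[m]
print('rim x pct',np.percentile(Q[:,0],[1,5,95,99]),'y',np.percentile(Q[:,1],[1,99]))
e=plan([(NARR+[0,0,.03],-81.5,10)])
```

```text
[ 0.5421 -0.1081  0.1925] psi -80.99828244384022 [ 1.7441  3.7909 -4.8798]
tcp in bay frame 5.722037707922207e-05 0.003534619896285438
13335 ((19.67987823486328, 1.5220222473144531), (72.67814636230469, 96.32476043701172), 89.80247497558594) 0.031629765764837836
rim x pct [-0.0808 -0.0353  0.0889  0.0902] y [-0.0719  0.1184]
offset [[1.5, 0.0, 0.04], [1.51, 0.0, 0.05], [1.5, 0.0, 0.04], [1.51, 0.01, 0.04], [1.5, -0.0, 0.05]] rot [[0.1, -0.0, 0.0], [0.1, -0.0, 0.0], [0.1, -0.0, 0.0], [0.1, -0.0, 0.0], [0.1, -0.0, 0.0]]
offset [[1.51, -0.0, 0.04], [1.5, -0.0, 0.04], [1.51, 0.0, 0.05], [1.5, 0.0, 0.04], [1.51, 0.01, 0.04]] rot [[0.1, -0.0, 0.0], [0.1, -0.0, 0.0], [0.1, -0.0, 0.0], [0.1, -0.0, 0.0], [0.1, -0.0, 0.0]]
end [ 0.5427 -0.1116  0.042 ]
```

View pics/w5.png

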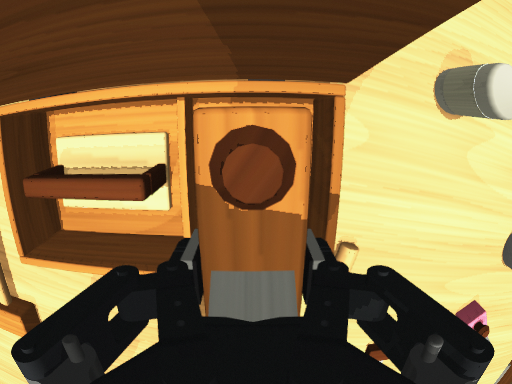

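The plane's front end is at bay x = +68 mm and its y offset is 1.5 mm, so it is centred with about 12 mm left at the far wall. The float lies flat in the left bay. Lowering.

Call:
{"method": "carry_out", "body": {
  "offset": [
    [1.6,0,0],
    [1.6,0,0],
    [1.6,0,0],
    [1.6,0,0],
    [1.6,0,0]
  ],
  "delta_rot": [
    [0,0,0],
    [0,0,0],
    [0,0,0],
    [0,0,0],
    [0,0,0]
  ]
}}

```text
time: 20.08
tool_pos: [0.541, -0.1125, 0.1121]
tcp_rot: [1.095, 1.281, -1.096]
wrist_force: [-0.2, 0.1, -6.0]
width: 0.528
```

Call:
{"method": "carry_out", "body": {
  "offset": [
    [1.6,0,0],
    [1.6,0,0],
    [1.6,0,0],
    [1.6,0,0],
    [1.2,0,0]
  ],
  "delta_rot": [
    [0,0,0],
    [0,0,0],
    [0,0,0],
    [0,0,0],
    [0,0,0]
  ]
}}

```text
time: 20.5
tool_pos: [0.5404, -0.1125, 0.0355]
tcp_rot: [1.095, 1.282, -1.097]
wrist_force: [-0.5, 0.4, -6.2]
width: 0.528
```

Call:
{"method": "carry_out", "body": {
  "offset": [
    [0.5,0,0],
    [0.3,0,0],
    [0.2,0,0],
    [0,0,0],
    [0,0,0]
  ],
  "delta_rot": [
    [0,0,0],
    [0,0,0],
    [0,0,0],
    [0,0,0],
    [0,0,0]
  ]
}}

```text
time: 20.92
tool_pos: [0.5434, -0.1136, 0.0286]
tcp_rot: [1.096, 1.277, -1.095]
wrist_force: [1.0, 0.1, -4.4]
width: 0.528
```

Call:
{"method": "carry_out", "body": {
  "offset": [
    [0.2,0,0],
    [0.2,0,0],
    [0.2,0,0],
    [0,0,0],
    [0,0,0]
  ],
  "delta_rot": [
    [0,0,0],
    [0,0,0],
    [0,0,0],
    [0,0,0],
    [0,0,0]
  ]
}}

```text
time: 21.33
tool_pos: [0.5424, -0.1133, 0.0216]
tcp_rot: [1.095, 1.278, -1.095]
wrist_force: [-0.4, -0.0, -5.1]
width: 0.528
```

Call:
{"method": "carry_out", "body": {
  "offset": [
    [0.1,0,0],
    [0.1,0,0],
    [0,0,0],
    [0,0,0],
    [0,0,0]
  ],
  "delta_rot": [
    [0,0,0],
    [0,0,0],
    [0,0,0],
    [0,0,0],
    [0,0,0]
  ]
}}

```text
time: 21.75
tool_pos: [0.5427, -0.1134, 0.0203]
tcp_rot: [1.095, 1.278, -1.095]
wrist_force: [-3.0, 0.2, 2.6]
width: 0.53
```

Contact: the vertical force went from -5 to +2.6 N. Release and retreat.

Call:
{"method": "carry_out", "body": {
  "offset": [
    [0,0,0],
    [0,0,0],
    [0,0,0],
    [0,0,0],
    [0,0,0]
  ],
  "delta_rot": [
    [0,0,0],
    [0,0,0],
    [0,0,0],
    [0,0,0],
    [0,0,0]
  ],
  "fingers": 0.5
}}

```text
time: 22.17
tool_pos: [0.5411, -0.1096, 0.0192]
tcp_rot: [1.099, 1.284, -1.096]
wrist_force: [-4.2, 16.2, 2.4]
width: 0.748
```

Call:
{"method": "carry_out", "body": {
  "offset": [
    [-0.5,0,0],
    [-1,0,0],
    [-2,0,0],
    [-3,0,0],
    [-3.5,0,0]
  ],
  "delta_rot": [
    [0,0,0],
    [0,0,0],
    [0,0,0],
    [0,0,0],
    [0,0,0]
  ]
}}

```text
time: 22.58
tool_pos: [0.5417, -0.113, 0.1193]
tcp_rot: [1.094, 1.28, -1.096]
wrist_force: [-0.2, 0.0, -0.4]
width: 0.749
```

Call:
{"method": "carry_out", "body": {
  "offset": [
    [-3.5,0,0],
    [-3.5,0,0],
    [-3.5,0,0],
    [-2,0,0],
    [0,0,0]
  ],
  "delta_rot": [
    [0,0,0],
    [0,0,0],
    [0,0,0],
    [0,0,0],
    [0,0,0]
  ]
}}

```text
time: 23.0
tool_pos: [0.5471, -0.1145, 0.2526]
tcp_rot: [1.098, 1.265, -1.088]
wrist_force: [0.7, 0.3, 0.5]
width: 0.752
```

Run:
```python
from h import *
s=read_state();print(s['tool_pos'],s['wrist_force'],s['width'],s['time'])
im,Ww=wristcloud();im2,d=read_camera('scene');Ws=cloud(d,get_calibration('scene'))
o=np.zeros((384,800,3),np.uint8);o[:,:400]=cv2.resize(im2[110:302,160:360,::-1],(400,384));o[:300,400:]=cv2.resize(im[:,:,::-1],(400,300))
cv2.imwrite('pics/c6.png',o)
for n,W in [('wrist',Ww),('scene',Ws)]:
  for nm,B,by,lev in [('plane top',NARR,.06,.04),('float board',WIDE,.09,.012),('float bar',WIDE,.09,.084)]:
    v=W-B;L=np.stack([v@HX,v@HY,v[...,2]],-1)
    m=(abs(L[...,0])<.076)&(abs(L[...,1])<by)&(abs(L[...,2]-lev)<.006);Q=L[m]
    if len(Q)>20:
      A=np.c_[Q[:,:2],np.ones(len(Q))];k=np.linalg.lstsq(A,Q[:,2],rcond=None)[0]
      r=cv2.minAreaRect(Q[:,:2].astype(np.float32)*1000);print(n,nm,len(Q),'z',np.median(Q[:,2]),'tilt',np.hypot(*k[:2]),np.round(r[0],1),np.round(r[1],1),round(r[2],1))
v=Ws-HINGE;a=v@HX;b=v@HY;m=(abs(b)<.17)&(v[...,2]>.03)&(v[...,2]<.18)&(abs(a)<.06)
print('lid',np.polyfit(v[m][:,2],a[m],1))
```

```text
[ 0.5471 -0.1145  0.2526] [0.7342 0.3145 0.5192] 0.751752161746389 23.0
wrist plane top 3023 z 0.04020388364606621 tilt 0.0013069879108394745 [-1.2 -0.5] [138.6  46.6] 0.4
wrist float board 4255 z 0.012217263536324945 tilt 0.0032877720225462093 [-0.4  2.5] [150.8  90.7] 89.4
wrist float bar 2087 z 0.0839481326681963 tilt 0.04867018178351891 [-0.5  2.2] [147.6  22.9] 89.3
scene plane top 215 z 0.03957707004752384 tilt 0.00887920688607572 [-2.3 -4.2] [ 85.9 141.1] 70.3
scene float board 351 z 0.012039122474208956 tilt 0.018315696765825073 [-11.1   6.5] [163.4 109.7] 89.6
scene float bar 133 z 0.08361376092577322 tilt 0.008537313494566224 [3. 6.] [118.1 164.3] 0.8
lid [0.1564 0.0088]
```

View pics/c6.png

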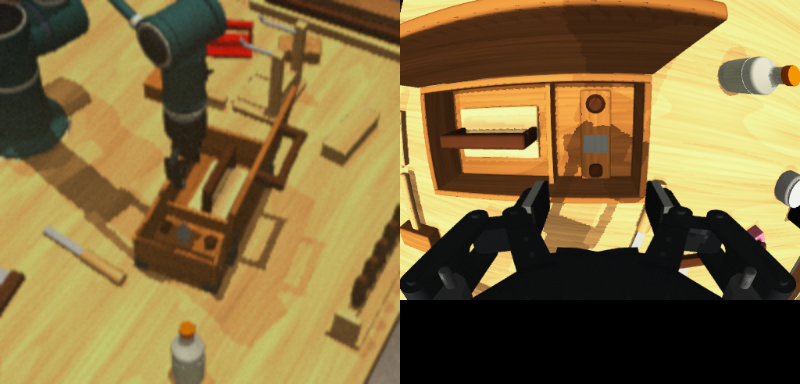

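Both views show the float and the plane flat in their bays, the lid back, and the gripper clear. Handing in.

```bash
python3 -c "
from workcell import *
s=read_state();print(s['time'],s['wrist_force'],abs(s['joint_vel']).max())
print(finish_job())"
```

```text
23.1 [ 0.0164937  -0.45114716 -0.58882661] 0.05477631135599467
the job is handed in; nothing more can be done
None
```

I opened the lid onto its stop, lifted the plywood float off the hanger and set it in the wide bay. I then laid the orange plane sole down in the narrow bay and handed in at 23.1 s. `finish_job()` gives no verdict, so the checks below are my own measurements.

- **Float:** its board top was 12.2 mm above the floor (12 expected), about 2.5 mm from the bay centre, tilt about 0.003 rad. The wrist-camera fit to the bar alone gave 0.049 rad. That is still under the 0.1 limit, and the scene camera gave 0.009 rad for the bar.
- **Plane:** its top was 40.2 mm above the floor (40 expected), about 1 mm from the bay centre, tilt about 0.001 rad.
- **Lid:** the gripper pose put it at 1.69 rad just before release. Afterwards the depth fit had it leaning about 9° back, against 7° expected, which I put down to fit bias.
- **Gripper:** it was clear of everything, with about 0.5 N at the wrist when I handed in. A sideways force of 16 N showed while the fingers were opening off the plane, and it was gone in the next reading.
- **Scene camera:** its outlines of the placed things were coarser, with wrong sizes where they were partly hidden, though its heights agreed with the wrist camera's.
- **Other things on the bench:** I did not re-measure them. Those in view looked unmoved, and no move went near them.

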